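# Fetch the seasonings from the sliding-door case and set the recipe tablet

### The job

Get things ready for cooking: slide the case's doors one behind the other to reach each compartment, take out every jar and tin that is in there and stand them upright in the blue tray, one to a pocket, and leave both doors fully shut again. Also turn and tilt the recipe tablet so that its screen is square to the front edge of the worktop and leans back 20 degrees from upright. Leave the garlic bulb and the food tin behind the case where they are.

Things in the scene. Friction and masses are not known exactly. Their poses are not given: they have to be found in the camera images.
- pepper_jar_mid (a point): centre (on the axis, half-way up, 53.5 mm above the foot) of the slim glass jar with a green and white label and a black cap; round, 44 mm across, 107 mm tall; z is up along the jar. May be absent. Stands in the case at first.
- shaker_blue_mid (a point): centre (on the axis, half-way up, 51.5 mm above the foot) of the dark blue shaker with a black cap; round, 46 mm across, 103 mm tall; z is up along the jar. May be absent. Stands in the case at first.
- tin_a_mid (a point): centre (on the axis, half-way up, 48.0 mm above the foot) of the first of two white printed tins that look alike, with metal lids; round, 62 mm across, 96 mm tall; z is up along the jar. May be absent. Stands in the case at first.
- tin_b_mid (a point): centre (on the axis, half-way up, 48.0 mm above the foot) of the second of the two white printed tins; round, 62 mm across, 96 mm tall; z is up along the jar. May be absent. Stands in the case at first.
- case: light wooden ingredient case, fixed, 186 deep (x) x 370 wide (y), walls 7 mm, wall tops 116 mm high in front (-x), 136 mm at the back; origin: centre of its underside; y points to its left end. Its sloping top is closed by two clear sliding doors with aluminium edges, the left one running just above the right one; no part of an open door but its tab is above 155 mm.
- case_left (a point): middle of the floor of the case's left (+y) compartment, 6 mm above the worktop; 172 (x) x 176 (y) mm inside; a divider 5 mm thick and 96 mm high (its top) at the case's y = 0 parts it from the right one. Low wooden partitions (tops 61 mm above the worktop) make two cells of about 78 (x) x 76 (y) mm in it, at 60 and 140 mm from the divider; each may hold a jar or tin.
- case_right (a point): middle of the floor of the right (-y) compartment; same sizes.
- left_door (a joint): left door: 0 = shut, 0.165 m = fully open (slid to the case's -y over the right door, so that the whole left compartment is open). Sliding friction about 1.5 N; stays where it is left.
- right_door (a joint): right door: 0 = shut, 0.165 m = fully open (slid to the case's +y under the left door, which then must be shut or nearly so). Same friction.
- left_door_tab (a point): grip point of the left door's upright blue tab, before the case's front wall: 12 mm thick (case x), 50 mm long (case y), top 16 mm above this point, free for 24 mm below it; pinch from above across its thickness, or push along y. Moves with the door; with the door shut it is at (-122, 145, 154) mm in the case's frame.
- right_door_tab (a point): grip point of the right door's upright orange tab; same sizes, free for 33 mm below the point. With the door shut it is at (-122, -145, 154) mm in the case's frame.
- tray: blue carrier tray, fixed, 85 (x) x 245 (y) x 55 mm high, floor and walls 5 mm; two dividers of the same height make three pockets in a row along y, their centres at y = -80, 0 and 80 mm, each about 75 mm square inside, for one jar or tin each; origin: centre of its underside.
- stand: round foot of the recipe tablet's stand, fixed, 120 mm across; origin: centre of its underside, on the swivel axis; its -x side (with a white line) looks squarely to the front edge of the worktop.
- stand_hinge (a point): centre of the stand's joint, 50 mm above the worktop: the swivel axis (vertical) and the tilt axis (level, along the tablet's width) cross here.
- swivel (a joint): swivel of the tablet about the vertical axis, rad, anticlockwise from above positive; 0 = the screen is square to the front edge of the worktop; range -1.2 to 1.2. Stiff: about 0.25 N m, stays where it is left.
- tablet (a joint): lean of the tablet, rad: 0 = upright, positive = top leaning back, away from the viewer; range 0 to 0.9. Stiff: about 0.7 N m, stays where it is left.
- tablet_bar (a point): middle of the steel bar over the tablet's top edge: 14 mm thick, level, 110 mm free length along the tablet's y, 38 mm clear of its edge; 190 mm from the joint centre up the tablet and 4 mm to its back. Grip from above across it; it may turn in the fingers. Tablet 190 x 130 x 10 mm; x from screen to back, y along its width, z up the tablet.
- garlic_1: garlic bulb, 60 mm, standing to the right of the robot: leave alone (origin: underside centre).
- tin_1: food tin, 76 mm across, 58 mm high, behind the case: leave alone (origin: underside centre).

How it is judged (in metres and radians):
On the way, in this order (a step that is already met when the one before it is completed fails the run):
1. a door has been slid most of the way behind the other (value of joint any of left_door, right_door above 0.1 m), for 0.2 s.
2. every jar and tin from the case stands upright in the tray (x of pepper_jar_mid in the frame of tray between -0.04 and 0.04 m and y of pepper_jar_mid in the frame of tray between -0.119 and 0.119 m and z of pepper_jar_mid in the frame of tray between 0.0465 and 0.0705 m and angle between each of pepper_jar_mid, shaker_blue_mid, tin_a_mid, tin_b_mid's own z axis and vertical below 0.15 rad and x of shaker_blue_mid in the frame of tray between -0.04 and 0.04 m and y of shaker_blue_mid in the frame of tray between -0.119 and 0.119 m and z of shaker_blue_mid in the frame of tray between 0.0445 and 0.0685 m and x of tin_a_mid in the frame of tray between -0.04 and 0.04 m and y of tin_a_mid in the frame of tray between -0.119 and 0.119 m and z of tin_a_mid in the frame of tray between 0.041 and 0.065 m and x of tin_b_mid in the frame of tray between -0.04 and 0.04 m and y of tin_b_mid in the frame of tray between -0.119 and 0.119 m and z of tin_b_mid in the frame of tray between 0.041 and 0.065 m), for 0.2 s.
At the end, for the whole second after the job is handed in: Every jar and tin from the case stands upright (0.15 rad) on the tray's floor, its axis within 40 mm (x) and 119 mm (y) of the tray's middle; both doors shut to 12 mm; swivel within 0.12 rad of 0; lean 0.24 to 0.46 rad (20 degrees = 0.35) (all of step 2 and value of joint each of left_door, right_door below 0.012 m and value of joint swivel between -0.12 and 0.12 rad and value of joint tablet between 0.24 and 0.46 rad); the robot touches nothing.
It fails at once if the garlic bulb is pushed more than 3 cm (distance of garlic_1 from where it was at the start of the episode above 0.03 m).
It fails at once if the food tin is pushed more than 3 cm (distance of tin_1 from where it was at the start of the episode above 0.03 m).
Of pepper_jar, shaker_blue, tin_a, tin_b only 2 to 3 are there at a start; the rules pass over those that are not, and their reading is None.
At some moment in a run one of tin_a, tin_b may be knocked a few centimetres aside while the robot is not near it.
It also fails if it takes over 210 s, if anything falls off the work surface, if the arm or the gripper's body presses on something with over 40 N, if the wrist force passes 120 N, or if a joint passes its speed limit or range.

### The arm

A 6-joint arm with a two-finger parallel gripper is mounted at the origin on a cart in front of the work surface, level with it; the furniture and walls round the work are solid. World frame = base frame: x ahead of the robot, y to its left, z up, the work surface at z = 0. Lengths are in m, angles in degrees, forces in N, time in s.
With the tool pointing down it reaches from about 0.3 to 0.75 m from the base axis. Payload 8.5 kg.
Tool frame: the origin (TCP) lies midway between the tips of the shut fingers; the grasp point (between the pads) lies 19 mm behind it (env.tcp_to_grasp is the z of the grasp point in the tool frame, in m); z points along the fingers, y is the line along which they close (so a half turn about z gives the same grasp; the last joint's range is limited). The gripper opens to 85 mm and grips with 20 to 120 N. Pads are 22 mm wide; open, the fingers measure 114 mm over their backs; the gripper's body (76 mm by 85 mm) begins 54 mm behind the grasp point. The pads swing forward as they close: fully open they stand 13 mm farther back than shut.
Start: joints at [-76.564, 21.807, 74.336, -0, 83.858, -12.336], TCP at [0.239, -0.495, 0.231] pointing down, gripper open.
Joint ranges: [-178.18, 178.18], [-50.72, 133.34], [12.68, 142.11], [-81.47, 261.47], [9.98, 163.14], [-165.26, 165.26]. Speed limits (degrees/s): [136.94, 136.94, 180, 180, 180, 180].

### API

Orientations are given as a 3x3 rotation matrix whose columns are the frame's x, y, z axes.
In Python, from rig import env, imaging, job, models gives the robot as it stands. The module is installed in compiled form; this text tells all that it offers.
- The arm moves only by the tool jog_arm, never from a script. Its argument "plan" is text: rows parted by semicolons, each of 7 numbers parted by spaces: the turn, a rotation vector about the tool's x, y, z in degrees, then the shift along the tool's x, y, z in cm, then the closure in counts, from 0 (fully open) to 255 (shut). In form: rx ry rz x y z claw; .... A call has 1 to 10 rows; each row shifts and turns the commanded pose from where the row before left it, along the tool's axes as they then stand; what a row does not reach is not made up. A row lasts 1/12 s, in which the tool goes at most 41.7 mm and 7.16 degrees, less where a joint would pass 70% of its speed; a pose out of reach is approached as far as the arm can. A call with a gripper value outside its range is refused whole. The fingers move at their own pace and stop on an object; "grip_force" is the grip in N (left out, the last holds). Time passes only in rows, so rows that do not move let the fingers close. It gives the time, the measured TCP pose, the force, the opening and the grip force at its end, in the units of the state.
- env.observe(): the state, without advancing time (a new reading comes with each control period).
- imaging.get_image(name): name is "side" or "top"; returns a dict with "pixels" (384x512x3 uint8, red, green, blue), "depth" (384x512 float32, m along the optical axis (not along the pixel's ray), 0 where there is no reading), "fov_y" (degrees; the focal length in pixels is half the picture's height over the tangent of half this angle, whatever the lens; pixels are square), "cx", "cy" (the principal point, pixels), "world_from_camera" (4x4, takes a point from camera to world coordinates). Camera axes: x right, y down, z forward; pixel columns grow to the right and rows downward; lengths in m; the calibration is good to about 2 mm. A picture is of the moment at which its call begins.
- job.close_job(): hands the job in; it is judged then, once.
Trained networks look in the newest picture that a camera, given by its name, has taken for a name from the list of things; names that differ only in an ending like _2 or _b are one class to them, and where a whole thing is asked for, a point or a joint stands for the part that bears it (a point fixed in the world has none). Each returns a list of dicts, best first, with "confidence" (0 to 1); they miss things now and then, are a little off and sometimes report something else, mostly with a low value. They report only what shows in the picture. A call takes as long as a camera call.
- models.outline_of(camera, query): "region" (384x512 bool, what is visible of it) and "bbox" ([centre column, centre row, width, height] in pixels, round what is visible of it).
- models.tip_of(camera, query): "at" ([column, row] in pixels: a listed point, or the origin of a listed thing).
The state is a dict: "time_s": time; "q": joint angles; "qvel": joint speeds; "joint_efforts": joint torques, N m; "position": TCP position; "tool_rot": TCP orientation; "ft_force": force on the tool from outside, world axes, zero at the start; "wrist_torque": the same for the moment, N m; "grip_width": finger opening in m; "gripper_force": force on a finger pad.
Only numpy, scipy, OpenCV 4.12 (cv2) and the standard library are available. Lean on these libraries where they do the work, as an engineer would, in place of code of your own. Each camera call takes 0.05 s, during which the arm holds its last target. There are 200 camera calls.

## Working session

There is one attempt and no reset: what is moved stays moved. The work goes in short steps, Python scripts to look and compute and a tool call to move; the robot and the scene stay as the last step left them, time stands still between calls to the robot, and variables do not carry over. Pictures are saved under pics/ and viewed, at most 14 in all, crops included, and the job is handed in when it is done.

Besides the shell and the picture viewer there is one more tool, called as name(argument=value, ...), one argument or row to a line, values as JSON. jog_arm: Moves the arm, as the interface text tells. Its arguments: {"type":"object","properties":{"plan":{"type":"string"},"grip_force":{"type":"number"}},"required":["plan"]}

```bash
mkdir -p pics; cat > h.py <<'E'
import numpy as np, cv2
from rig import env, imaging, job, models
def shot(cam,name=None):
    im=imaging.get_image(cam)
    if name: cv2.imwrite(f'pics/{name}.png',cv2.cvtColor(im['pixels'],cv2.COLOR_RGB2BGR))
    return im
def w(im,u,v,d):
    f=192/np.tan(np.radians(im['fov_y']/2))
    p=np.stack([(u-im['cx'])/f*d,(v-im['cy'])/f*d,d,np.ones_like(d)],-1)
    return (p@im['world_from_camera'].T)[...,:3]
def cloud(im):
    v,u=np.mgrid[:384,:512]; return w(im,u,v,im['depth'].astype(float))
def atz(im,u,v,z):
    o=im['world_from_camera'][:3,3]; p=w(im,np.float64(u),np.float64(v),np.float64(1)); r=p-o
    return o+r*(z-o[2])/r[2]
E
cat > a.py <<'E'
from h import *
np.set_printoptions(precision=3,suppress=True)
for c in ['top','side']:
    im=shot(c,c+'0'); P=cloud(im)
    print(c,im['fov_y'],im['cx'],im['cy'],im['world_from_camera'][:3].tolist())
    for q in ['pepper_jar_mid','shaker_blue_mid','tin_a_mid','case','case_left','case_right','left_door_tab','right_door_tab','tray','stand','stand_hinge','tablet_bar','garlic_1','tin_1']:
        for r in models.tip_of(c,q)[:3]:
            u,v=r['at']; p=P[int(np.clip(v,0,383)),int(np.clip(u,0,511))]
            print(q,round(r['confidence'],2),np.round([u,v],1),p)
s=env.observe(); print(s['time_s'],s['position'],s['tool_rot'],s['grip_width'],env.tcp_to_grasp)
E
python3 a.py
```

```text
top 55.98069159198148 255.94510426307764 187.53834900186462 [[0.4355968713827424, -0.7607153657424921, 0.48121460697367974, -0.13722371417498652], [-0.9000996999509349, -0.3629343352995131, 0.24103775307809644, -0.3642793514738642], [-0.008711818972143672, -0.5381364144749611, -0.8428127334267259, 1.3273946436453228]]
case 0.7 [318.2 231.8] [ 0.476 -0.308  0.128]
left_door_tab 0.86 [272.5 222.9] [ 0.191 -0.237  0.641]
right_door_tab 0.76 [342.1 259.5] [ 0.22  -0.401  0.545]
stand 0.73 [166.6 179.9] [0.477 0.381 0.025]
stand 0.67 [296.5 182.1] [ 0.624 -0.158  0.152]
stand_hinge 0.64 [166.2 172.1] [0.491 0.381 0.06 ]
stand_hinge 0.52 [272.6 222. ] [ 0.191 -0.237  0.641]
tablet_bar 0.89 [190.5 143.2] [0.591 0.297 0.188]
garlic_1 0.61 [315.  297.5] [ 0.276 -0.385  0.035]
tin_1 0.65 [296.5 180.9] [ 0.698 -0.136  0.053]
side 53.352642345240106 257.53829855227326 187.23799523388598 [[0.4491431803755112, -0.7627948022940295, 0.46520371141617445, -0.1396282774755739], [-0.8934553113773278, -0.38180648075607554, 0.23656165755316824, -0.35425409689532833], [-0.0028302109131423947, -0.5218887820655593, -0.8530088446553846, 1.3345554909673019]]
tin_a_mid 0.16 [170.6 168.6] [0.484 0.363 0.048]
case 0.87 [321.9 228.9] [ 0.466 -0.292  0.134]
left_door_tab 0.94 [275.2 217.2] [ 0.191 -0.226  0.642]
right_door_tab 0.9 [353.5 258.6] [ 0.222 -0.402  0.546]
tray 0.91 [233.8 197.9] [ 0.176 -0.139  0.679]
stand 0.73 [170.2 171.6] [0.484 0.369 0.022]
stand 0.66 [323.8 229.6] [ 0.467 -0.299  0.13 ]
stand_hinge 0.96 [166.4 165.6] [0.487 0.383 0.053]
tablet_bar 0.66 [193.6 130.1] [0.605 0.303 0.189]
garlic_1 0.66 [319.2 292.8] [ 0.285 -0.37   0.046]
garlic_1 0.52 [192.  132.8] [0.594 0.301 0.19 ]
tin_1 0.7 [303.5 175.6] [ 0.695 -0.135  0.048]
1.5 [ 0.239 -0.495  0.231] [[ 0.901  0.435 -0.   ]
 [ 0.435 -0.901 -0.   ]
 [-0.     0.    -1.   ]] 0.08566470850106177 -0.0187
```

View pics/top0.png

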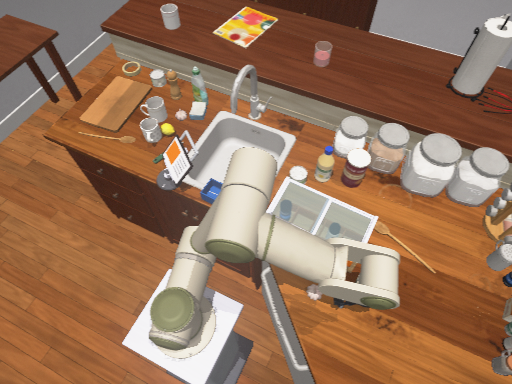

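View pics/side0.png

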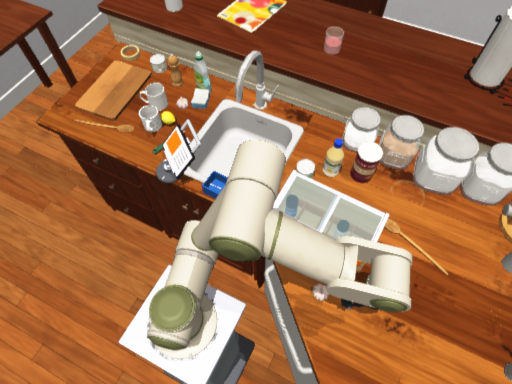

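```bash
cat > b.py <<'E'
from h import *
np.set_printoptions(precision=4,suppress=True)
for c in ['top','side']:
    im=shot(c); P=cloud(im); 
    for q in ['tablet_bar','stand','tablet','tray','case']:
        for r in models.outline_of(c,q)[:1]:
            X=P[r['region']&(im['depth']>0)]; print(c,q,round(r['confidence'],2),r['bbox'],len(X),X.min(0),X.max(0),np.median(X,0))
    T=P[(abs(P[...,0]-.53)<.13)&(abs(P[...,1]-.34)<.15)&(P[...,2]>.065)]
    # plane by ransac
    rng=np.random.default_rng(0);best=0
    for i in range(500):
        a=T[rng.choice(len(T),3,False)];n=np.cross(a[1]-a[0],a[2]-a[0]);n/=np.linalg.norm(n)+1e-9
        k=abs((T-a[0])@n)<.003
        if k.sum()>best: best=k.sum();K=k
    Q=T[K];n=np.linalg.svd(Q-Q.mean(0))[2][2];n*=np.sign(n[0]);print('plane',best,len(T),n,Q.mean(0),'yaw',np.degrees(np.arctan2(n[1],n[0])),'lean',np.degrees(-np.arcsin(n[2])))
    B=T[T[:,2]>.175];print('top pts',len(B),B.min(0),B.max(0),B.mean(0))
    if len(B)>5:
        m=(B-B.mean(0));print('dir',np.linalg.svd(m)[2][0])
    # front edge of worktop between cols
    pts=[]
    for u in list(range(70,130,4)):
        col=P[:,u,2]; 
        v=[v for v in range(100,383) if abs(col[v])<.012 and col[v+1]<-.03]
        if v: pts.append(P[v[-1],u])
    pts=np.array(pts);print('edge',pts[:2],pts[-2:]);
    m=cv2.fitLine(pts[:,:2].astype(np.float32),cv2.DIST_HUBER,0,.01,.01).ravel();print('edge dir',m,np.degrees(np.arctan2(-m[0],m[1])))
E
python3 b.py
```

```text
top tablet_bar 0.93 [180.8, 158.9, 31.5, 50.1] 947 [ 0.4546  0.2465 -0.0135] [0.7428 0.4734 0.1976] [0.5369 0.3368 0.1227]
top stand 0.78 [176.0, 159.4, 40.2, 59.9] 1285 [ 0.4354  0.2435 -0.0227] [0.7428 0.4734 0.1976] [0.521  0.3511 0.1064]
top tablet 0.94 [179.9, 158.4, 39.2, 60.2] 1139 [ 0.4469  0.2435 -0.0569] [0.7749 0.5024 0.1976] [0.5435 0.3412 0.1212]
top tray 0.54 [298.6, 175.9, 17.1, 18.1] 271 [ 0.6273 -0.1815 -0.0011] [ 0.8011 -0.0786  0.1496] [ 0.7296 -0.1343  0.055 ]
top case 0.84 [323.1, 226.1, 111.6, 94.6] 3950 [ 0.2166 -0.4822 -0.0056] [ 0.7281 -0.0706  0.6247] [ 0.5424 -0.2867  0.1393]
plane 743 1034 [ 0.5703 -0.4401 -0.6936] [0.5371 0.3411 0.12  ] yaw -37.65595189184321 lean 43.915939872147625
top pts 114 [0.5425 0.2435 0.1755] [0.641  0.3605 0.1976] [0.5937 0.2967 0.1893]
dir [-0.6204 -0.7843 -0.0063]
edge [[-0.1493  0.1533 -0.0022]
 [-0.1485  0.1363 -0.0002]] [[-0.1493  0.1533 -0.0022]
 [-0.1485  0.1363 -0.0002]]
edge dir [ 0.0473 -0.9989 -0.1489  0.1448] -177.28607
side tablet_bar 0.83 [182.2, 149.1, 40.2, 63.5] 1143 [ 0.4486  0.2458 -0.049 ] [0.7546 0.4766 0.197
[... 201 characters left out ...]
6   0.2458 -0.049 ] [0.7431 0.4766 0.1971] [0.5385 0.3376 0.1213]
side tray 0.72 [213.9, 186.3, 19.8, 25.4] 441 [ 0.4598  0.1245 -0.1645] [0.6361 0.2954 0.0617] [0.5133 0.175  0.0214]
side case 0.76 [329.4, 222.2, 117.2, 100.6] 4438 [ 0.2156 -0.4848 -0.0049] [ 0.7232 -0.1042  0.6244] [ 0.5406 -0.29    0.1377]
plane 841 1158 [ 0.5686 -0.4433 -0.693 ] [0.5368 0.3403 0.1204] yaw -37.939700193689305 lean 43.867803591111596
top pts 124 [0.5434 0.2451 0.1752] [0.6397 0.3585 0.1971] [0.5929 0.296  0.1888]
dir [-0.6148 -0.7887 -0.0052]
edge [[-0.1484  0.1435 -0.0027]
 [-0.15    0.1244  0.0023]] [[-0.1484  0.1435 -0.0027]
 [-0.15    0.1244  0.0023]]
edge dir [ 0.0799  0.9968 -0.1492  0.1339] -4.58313
```

```bash
cat > c.py <<'E'
from h import *
np.set_printoptions(precision=4,suppress=True)
for c in ['top','side']:
    im=shot(c); P=cloud(im).reshape(-1,3); W=P[(abs(P[:,2])<.006)&(P[:,0]>.2)]
    e=[]
    for y in np.arange(.3,.9,.03):
        k=W[abs(W[:,1]-y)<.015]
        if len(k)>20: e.append([np.percentile(k[:,0],1),y])
    e=np.array(e);print(e[:,0])
    m=cv2.fitLine(e.astype(np.float32),cv2.DIST_HUBER,0,.003,.003).ravel();print(m,'yaw',np.degrees(np.arctan(-m[0]/m[1])))
    F=P[(abs(P[:,0]-.48)<.1)&(abs(P[:,1]-.385)<.1)&(P[:,2]>.006)&(P[:,2]<.03)]
    print('foot',F.min(0),F.max(0),len(F))
E
python3 c.py
python3 - <<'E'
import cv2
a=cv2.imread('pics/side0.png')[130:200,140:250];cv2.imwrite('pics/cr1.png',cv2.resize(a,None,fx=7,fy=7,interpolation=cv2.INTER_CUBIC))
E
```

```text
[0.4508 0.4515 0.4427 0.653  0.4546 0.4516 0.4535 0.4532 0.4529 0.4519
 0.4507 0.4521 0.4523 0.4519 0.4518 0.4517 0.4515 0.4515 0.4509 0.4531
 0.4495]
[ 0.0018 -1.      0.4518  0.651 ] yaw 0.10095451
foot [0.4363 0.2879 0.006 ] [0.5788 0.4848 0.0299] 271
[0.4511 0.4486 0.4409 0.6484 0.4544 0.4502 0.4517 0.4501 0.4514 0.449
 0.4521 0.4509 0.4512 0.4505 0.4499 0.451  0.4524 0.4513 0.4505 0.4509
 0.4518]
[0.0009 1.     0.4509 0.621 ] yaw -0.051736176
foot [0.435  0.2909 0.0062] [0.5786 0.485  0.0296] 296
```

View pics/cr1.png

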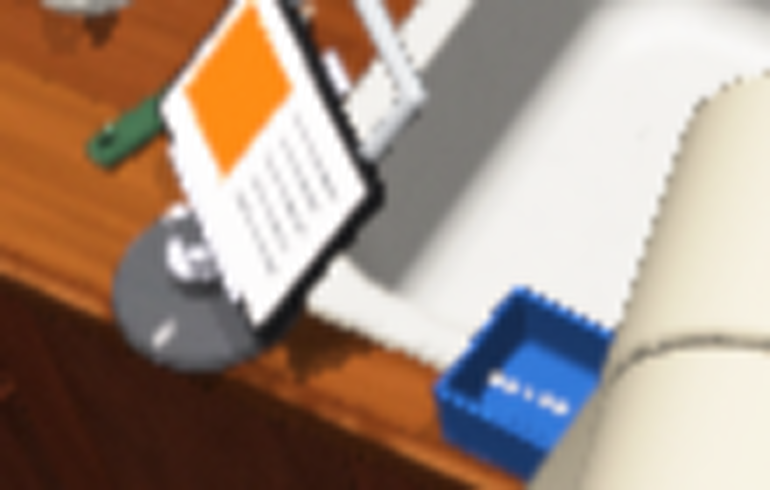

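The top view shows the tablet at about (180,160), turned to the right and leaning far back. The arm hides most of the case (320,225) and the tray (215,190). The front edge is parallel to world y, so swivel 0 is world yaw 0. I'll do the tablet first, which also clears the view of the case.

jog_arm(
  plan="0 0 -6.6 0 0 -2.5 0;0 0 -6.6 0 0 -2.5 0;0 0 -6.6 0 0 -2.5 0;0 0 -6.6 0 0 -2.5 0;0 0 0 3.84 -0.955 0 0;0 0 0 3.84 -0.955 0 0;0 0 0 3.84 -0.955 0 0;0 0 0 3.84 -0.955 0 0;0 0 0 3.84 -0.955 0 0;0 0 0 3.84 -0.955 0 0",
  grip_force=40,
)

```text
time_s: 3.03
position: [0.3354, -0.2763, 0.3315]
tool_rot: [[0.614, 0.79, 0.0], [0.79, -0.614, -0.0], [-0.0, 0.0, -1.0]]
ft_force: [1.4, -0.3, 0.3]
grip_width: 0.085
gripper_force: 0.0
```

jog_arm(
  plan="0 0 0 3.84 -0.955 0 0;0 0 0 3.84 -0.955 0 0;0 0 0 3.84 -0.955 0 0;0 0 0 3.84 -0.955 0 0;0 0 0 3.84 -0.955 0 0;0 0 0 3.84 -0.955 0 0;0 0 0 3.84 -0.955 0 0;0 0 0 3.84 -0.955 0 0;0 0 0 3.84 -0.955 0 0",
)

```text
time_s: 3.78
position: [0.4795, 0.0496, 0.3315]
tool_rot: [[0.613, 0.79, 0.0], [0.79, -0.613, -0.0], [0.0, 0.0, -1.0]]
ft_force: [0.6, -0.4, 0.3]
grip_width: 0.0855
gripper_force: 0.0
```

jog_arm(
  plan="0 0 0 3.84 -0.955 0 0;0 0 0 3.84 -0.955 0 0;0 0 0 3.84 -0.955 0 0;0 0 0 3.84 -0.955 0 0;0 0 0 3.84 -0.955 0 0;0 0 0 3.84 -0.955 0 0;0 0 0 3.84 -0.955 0 0;0 0 0 0 0 0 0;0 0 0 0 0 0 0",
)

```text
time_s: 4.53
position: [0.5916, 0.3024, 0.3296]
tool_rot: [[0.611, 0.791, -0.002], [0.791, -0.611, -0.001], [-0.002, -0.001, -1.0]]
ft_force: [-1.0, 0.1, -0.3]
grip_width: 0.0853
gripper_force: 0.0
```

```bash
cat > d.py <<'E'
from h import *
np.set_printoptions(precision=3,suppress=True)
for c in ['top','side']:
    im=shot(c,c+'1'); P=cloud(im)
    for q in ['pepper_jar_mid','shaker_blue_mid','tin_a_mid','case','case_left','case_right','left_door_tab','right_door_tab','tray','stand','stand_hinge','garlic_1','tin_1']:
        for r in models.tip_of(c,q)[:3]:
            u,v=r['at']; p=P[int(np.clip(v,0,383)),int(np.clip(u,0,511))]
            print(c,q,round(r['confidence'],2),np.round([u,v],1),p)
    Q=P.reshape(-1,3);col=im['pixels'].reshape(-1,3).astype(int)
    hsv=cv2.cvtColor(im['pixels'],cv2.COLOR_RGB2HSV).reshape(-1,3)
    blue=(hsv[:,0]>100)&(hsv[:,0]<125)&(hsv[:,1]>150)
    T=Q[blue&(abs(Q[:,0]-.52)<.2)&(Q[:,1]>-.1)&(Q[:,1]<.3)&(Q[:,2]>.048)&(Q[:,2]<.062)]
    print('tray rim',len(T),T.min(0) if len(T) else 0,T.max(0) if len(T) else 0, cv2.minAreaRect(T[:,:2].astype(np.float32)))
    for nm,m in [('bluetab',blue),('orange',(hsv[:,0]>5)&(hsv[:,0]<18)&(hsv[:,1]>190)&(hsv[:,2]>170))]:
        T=Q[m&(Q[:,2]>.13)&(Q[:,2]<.2)&(Q[:,1]<0.05)&(Q[:,0]<.7)]
        if len(T): print(nm,len(T),T.min(0),T.max(0),np.median(T,0))
big=cv2.imread('pics/side1.png')[130:310,180:420]; cv2.imwrite('pics/cr2.png',cv2.resize(big,None,fx=3.3,fy=3.3,interpolation=cv2.INTER_CUBIC))
E
python3 d.py
```

```text
top tin_a_mid 0.27 [342.  259.8] [ 0.396 -0.42   0.159]
top case 0.69 [317.9 230.2] [ 0.476 -0.303  0.131]
top case 0.4 [316.4 294.9] [ 0.285 -0.384  0.043]
top left_door_tab 0.56 [273.1 219.6] [ 0.448 -0.14   0.132]
top right_door_tab 0.81 [344.4 261.4] [ 0.394 -0.428  0.156]
top tray 0.58 [233.7 202.5] [0.508 0.069 0.009]
top stand 0.94 [167.  178.8] [0.478 0.374 0.036]
top stand_hinge 0.91 [168.1 171.3] [0.493 0.369 0.072]
top garlic_1 0.75 [315.1 296.5] [ 0.279 -0.384  0.035]
top tin_1 0.7 [296.9 178.9] [ 0.704 -0.133  0.057]
tray rim 71 [ 0.454 -0.044  0.048] [0.528 0.14  0.059] ((0.4923873245716095, 0.048381976783275604), (0.18314827978610992, 0.0743083506822586), 89.29227447509766)
bluetab 43 [ 0.41  -0.169  0.14 ] [ 0.422 -0.128  0.176] [ 0.415 -0.148  0.168]
orange 58 [ 0.393 -0.452  0.134] [ 0.406 -0.405  0.174] [ 0.397 -0.426  0.167]
side pepper_jar_mid 0.66 [171.2 173.8] [0.481 0.364 0.015]
side shaker_blue_mid 0.55 [354.5 257.6] [ 0.4   -0.426  0.168]
side case 0.82 [320.7 231.2] [ 0.455 -0.293  0.132]
side left_door_tab 0.8 [274.8 219.5] [ 0.412 -0.136  0.16 ]
side left_door_tab 0.23 [300.9 174. ] [ 0.631 -0.14   0.146]
side right_door_tab 0.62 [354.9 256.5] [ 0.404 -0.425  0.168]
side tray 0.82 [235.5 199.5] [0.493 0.069 0.01 ]
side stand 0.74 [170.1 170.9] [0.485 0.367 0.03 ]
side stand_hinge 0.88 [168.7 164.9] [0.491 0.374 0.06 ]
side garlic_1 0.51 [317.2 290.5] [ 0.291 -0.361  0.038]
side tin_1 0.52 [303.1 172.4] [ 0.706 -0.13   0.053]
tray rim 242 [ 0.452 -0.046  0.048] [0.547 0.201 0.061] ((0.4992733597755432, 0.07728351652622223), (0.24414031207561493, 0.08733508735895157), 86.7930679321289)
bluetab 78 [ 0.409 -0.17   0.139] [ 0.423 -0.123  0.173] [ 0.413 -0.147  0.163]
orange 89 [ 0.392 -0.451  0.131] [ 0.404 -0.404  0.174] [ 0.396 -0.426  0.154]
```

View pics/cr2.png

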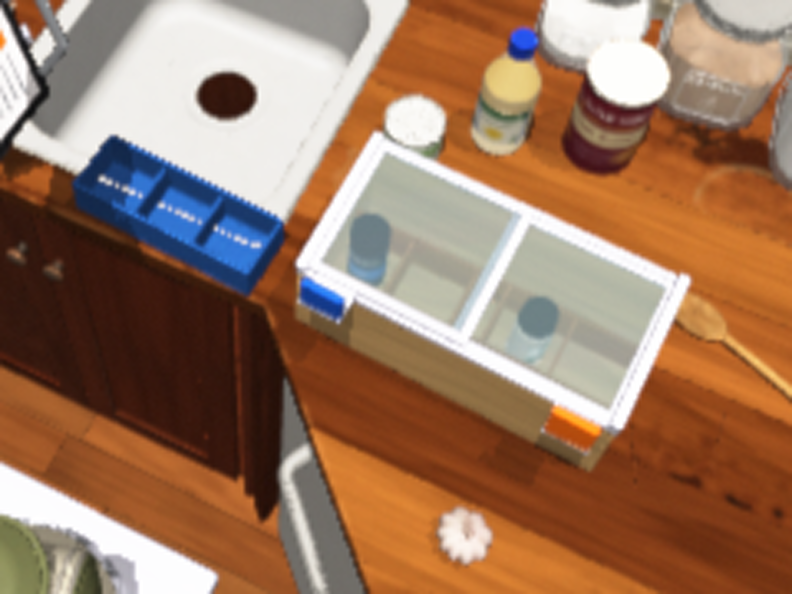

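The crop shows two jars: one in the left compartment's outer cell (crop 365,245) and one in the right compartment's inner cell (532,330). The tray is empty at (180,210), and both doors look shut. Next I'll grip the tablet bar.

jog_arm(
  plan="0 0 0 -0.4 0.6 1.5 0;0 0 0 0 0 3.5 0;0 0 0 0 0 3.5 0;0 0 0 0 0 3.5 0;0 0 0 0 0 2.5 0;0 0 0 0 0 1.2 0;0 0 0 0 0 0 0;0 0 0 0 0 0 255;0 0 0 0 0 0 255;0 0 0 0 0 0 255",
)

```text
time_s: 6.77
position: [0.5941, 0.2942, 0.176]
tool_rot: [[0.613, 0.79, 0.003], [0.79, -0.613, 0.001], [0.002, 0.002, -1.0]]
ft_force: [-0.0, 1.1, 0.3]
grip_width: 0.0512
gripper_force: 0.0
```

jog_arm(
  plan="0 0 0 0 0 0 255;0 0 0 0 0 0 255;0 0 0 0 0 0 255;0 0 0 0 0 0 255",
)

```text
time_s: 7.1
position: [0.5944, 0.2935, 0.1749]
tool_rot: [[0.614, 0.79, 0.002], [0.79, -0.614, -0.001], [0.001, 0.002, -1.0]]
ft_force: [3.0, -2.2, 1.7]
grip_width: 0.0126
gripper_force: 39.3
```

jog_arm(
  plan="0 0 0 0 -0.49 -0.455 255;0 0 0 0 -0.49 -0.455 255;0 0 0 0 -1.03 -0.84 255;0 0 0 0 -1.08 -0.76 255;0 0 0 0 -1.14 -0.68 255;0 0 0 0 -1.17 -0.61 255;0 0 0 0 -0.6 -0.26 255;0 0 0 0 -0.6 -0.25 255;0 0 0 0 0 0 255;0 0 0 0 0 0 255",
)

```text
time_s: 7.93
position: [0.5426, 0.3342, 0.2194]
tool_rot: [[0.614, 0.79, 0.005], [0.79, -0.614, 0.0], [0.003, 0.004, -1.0]]
ft_force: [2.8, -3.1, 8.0]
grip_width: 0.0125
gripper_force: 39.4
```

jog_arm(
  plan="0 0 -3.78 0.45 0 0 255;0 0 -3.78 0.45 0 0 255;0 0 -3.78 0.45 0 0 255;0 0 -3.78 0.45 0 0 255;0 0 -3.78 0.45 0 0 255;0 0 0 0 0 0 255;0 0 0 0 0 0 255",
)

```text
time_s: 8.52
position: [0.5551, 0.3531, 0.2196]
tool_rot: [[0.325, 0.946, 0.007], [0.946, -0.325, -0.0], [0.002, 0.007, -1.0]]
ft_force: [7.0, -4.9, 7.8]
grip_width: 0.0123
gripper_force: 39.4
```

jog_arm(
  plan="0 0 -3.78 0.45 -0.04 0 255;0 0 -3.78 0.45 -0.04 0 255;0 0 -3.78 0.45 -0.04 0 255;0 0 -3.78 0.45 -0.04 0 255;0 0 -3.8 0.47 -0.04 0 255;0 0 0 0 0 0 255;0 0 0 0 0 0 255",
)

```text
time_s: 9.1
position: [0.5584, 0.3758, 0.2206]
tool_rot: [[0.001, 1.0, 0.011], [1.0, -0.001, 0.001], [0.001, 0.011, -1.0]]
ft_force: [9.2, -3.8, 10.5]
grip_width: 0.0121
gripper_force: 39.8
```

```bash
python3 b.py 2>&1 | grep -A3 plane; python3 -c "
from h import *
print(env.observe()['position'],env.observe()['ft_force'])
im=shot('side')
for r in models.tip_of('side','stand_hinge')[:1]: print(r,atz(im,*r['at'],.05))
print(models.tip_of('side','tablet'))"
```

```text
plane 742 3295 [ 0.9407  0.0108 -0.339 ] [0.5206 0.3718 0.1447] yaw 0.6607352542830597 lean 19.812945186009486
top pts 2493 [0.4    0.2509 0.1753] [0.6217 0.4671 0.5457] [0.5109 0.3416 0.4454]
dir [-0.2141 -0.1262  0.9686]
edge [[-0.1494  0.1543 -0.0048]
--
plane 706 3593 [ 0.9456  0.0156 -0.3251] [0.5192 0.3721 0.1374] yaw 0.947440708607054 lean 18.971293318273172
top pts 2747 [0.4001 0.2501 0.1751] [0.6198 0.4598 0.547 ] [0.5099 0.3412 0.4476]
dir [-0.2117 -0.1248  0.9693]
edge [[-0.1484  0.1436 -0.003 ]
[0.55839948 0.37564931 0.22061208] [10.3541405  -4.09974133 10.5363144 ]
{'at': [316.5, 294.3], 'confidence': 0.2} [ 0.27259348 -0.36486735  0.05      ]Traceback (most recent call last):
  File "<string>", line 6, in <module>
    print(models.tip_of('side','tablet'))
          ~~~~~~~~~~~~~^^^^^^^^^^^^^^^^^
ValueError: it knows: case, case_left, case_right, garlic, left_door_tab, pepper_jar_mid, right_door_tab, shaker_blue_mid, stand, stand_hinge, tablet_bar, tin, tin_a_mid, tin_b_mid, tray
```

jog_arm(
  plan="0 0 0 0 0 0 0;0 0 0 0 0 0 0;0 0 0 0 0 0 0;0 0 0 0 0 0 0;0 0 0 0 0 0 0;0 0 0 0 0 -2 0;0 0 0 0 0 -3 0;0 0 0 0 0 -3 0;0 0 0 0 0 -3 0;0 0 0 0 0 0 0",
)

```text
time_s: 10.63
position: [0.5558, 0.3769, 0.334]
tool_rot: [[-0.0, 1.0, 0.01], [1.0, 0.0, 0.004], [0.004, 0.01, -1.0]]
ft_force: [-0.3, -0.2, 1.0]
grip_width: 0.0855
gripper_force: 0.0
```

```bash
cat > e.py <<'E'
from h import *
np.set_printoptions(precision=4,suppress=True)
for c in ['top','side']:
    im=shot(c); P=cloud(im)
    hsv=cv2.cvtColor(im['pixels'],cv2.COLOR_RGB2HSV)
    T=P[(abs(P[...,0]-.53)<.13)&(abs(P[...,1]-.38)<.15)&(P[...,2]>.065)&(P[...,2]<.2)]
    rng=np.random.default_rng(0);best=0
    for i in range(500):
        a=T[rng.choice(len(T),3,False)];n=np.cross(a[1]-a[0],a[2]-a[0]);n/=np.linalg.norm(n)+1e-9
        k=abs((T-a[0])@n)<.003
        if k.sum()>best: best=k.sum();K=k
    Q=T[K];n=np.linalg.svd(Q-Q.mean(0))[2][2];n*=np.sign(n[0]);print('plane yaw',np.degrees(np.arctan2(n[1],n[0])),'lean',np.degrees(-np.arcsin(n[2])))
    # case: points between z .1 and .17 in area, low saturation -> frame top
    C=P[(P[...,0]>.4)&(P[...,0]<.66)&(P[...,1]<-.09)&(P[...,1]>-.5)&(P[...,2]>.105)&(P[...,2]<.152)]
    print('case',len(C),cv2.minAreaRect(C[:,:2].astype(np.float32)))
    q=cv2.minAreaRect(C[:,:2].astype(np.float32)); print(cv2.boxPoints(q))
    k=(P[...,1]>-.06)&(P[...,1]<.22)&(abs(P[...,0]-.5)<.08)&(P[...,2]>.047)&(P[...,2]<.065)&(hsv[...,0]>95)&(hsv[...,0]<130)&(hsv[...,1]>120)
    q=cv2.minAreaRect(P[k][:,:2].astype(np.float32)); print('tray',k.sum(),q,cv2.boxPoints(q))
E
python3 e.py
```

```text
plane yaw 0.4856657437921582 lean 18.404392564973588
case 4867 ((0.5172007083892822, -0.2909824252128601), (0.3754822313785553, 0.22404935956001282), 88.04117584228516)
[[ 0.3988 -0.4748]
 [ 0.6227 -0.4824]
 [ 0.6356 -0.1072]
 [ 0.4117 -0.0995]]
tray 258 ((0.5016224980354309, 0.07636907696723938), (0.24431976675987244, 0.09059960395097733), 86.06832885742188) [[ 0.4481 -0.0424]
 [ 0.5384 -0.0486]
 [ 0.5552  0.1951]
 [ 0.4648  0.2013]]
plane yaw 0.6306901513688655 lean 18.905696264221795
case 5448 ((0.5140920281410217, -0.2907920479774475), (0.3742268979549408, 0.22420945763587952), 86.92152404785156)
[[ 0.3921 -0.4716]
 [ 0.616  -0.4837]
 [ 0.6361 -0.11  ]
 [ 0.4122 -0.0979]]
tray 283 ((0.5003425478935242, 0.0771566778421402), (0.2443697452545166, 0.0878446102142334), 86.26289367675781) [[ 0.4485 -0.0419]
 [ 0.5362 -0.0476]
 [ 0.5521  0.1962]
 [ 0.4645  0.2019]]
```

jog_arm(
  plan="0.57 -0.23 3.2 0 0 0 255;0 0 0 -3.71 -0.86 0 255;0 0 0 -3.71 -0.86 0 255;0 0 0 -3.71 -0.86 0 255;0 0 0 -3.71 -0.86 0 255;0 0 0 -3.71 -0.86 0 255;0 0 0 -3.71 -0.86 0 255;0 0 0 -3.71 -0.86 0 255;0 0 0 -3.71 -0.86 0 255;0 0 0 -3.71 -0.86 0 255",
)

```text
time_s: 11.57
position: [0.4578, 0.0461, 0.3282]
tool_rot: [[0.055, 0.998, -0.013], [0.998, -0.056, -0.003], [-0.004, -0.013, -1.0]]
ft_force: [1.4, 0.5, -0.2]
grip_width: -0.0001
gripper_force: 0.0
```

jog_arm(
  plan="0 0 0 -3.71 -0.86 0 255;0 0 0 -3.71 -0.86 0 255;0 0 0 -3.71 -0.86 0 255;0 0 0 -3.71 -0.86 0 255;0 0 0 0 0 3 255;0 0 0 0 0 3 255;0 0 0 0 0 0 255;0 0 0 0 0 0 255",
)

```text
time_s: 12.23
position: [0.4153, -0.0987, 0.2697]
tool_rot: [[0.056, 0.998, -0.014], [0.998, -0.056, -0.002], [-0.002, -0.014, -1.0]]
ft_force: [-0.3, -0.2, 0.4]
grip_width: 0.0002
gripper_force: 0.0
```

jog_arm(
  plan="-0.8 0 0 0 0.2 3.2 255;0 0 0 0 0 3.2 255;0 0 0 0 0 3.2 255;0 0 0 0 0 2.5 255;0 0 0 0 0 1.3 255;0 0 0 0 0 0 255;0 0 0 0 0 0 255",
)

```text
time_s: 12.82
position: [0.419, -0.0998, 0.1377]
tool_rot: [[0.055, 0.998, 0.005], [0.998, -0.055, -0.005], [-0.005, 0.005, -1.0]]
ft_force: [-0.5, -0.1, 0.1]
grip_width: 0.0
gripper_force: 0.0
```

jog_arm(
  plan="0 0 0 -1.5 0 0 255;0 0 0 -2.2 0 0 255;0 0 0 -2.4 0 0 255;0 0 0 -2.4 0 0 255;0 0 0 -2.4 0 0 255;0 0 0 -2.4 0 0 255;0 0 0 -2.2 0 0 255;0 0 0 -1.2 0 0 255;0 0 0 -0.6 0 0 255;0 0 0 0 0 0 255",
)

```text
time_s: 13.65
position: [0.4093, -0.2688, 0.1391]
tool_rot: [[0.056, 0.998, 0.006], [0.998, -0.056, 0.003], [0.004, 0.006, -1.0]]
ft_force: [4.4, 23.5, 12.8]
grip_width: -0.0001
gripper_force: 11.3
```

```bash
cat > f.py <<'E'
from h import *
np.set_printoptions(precision=3,suppress=True)
import sys
for c in ['side','top']:
    im=shot(c,c+sys.argv[1]); P=cloud(im)
    for q in ['pepper_jar_mid','shaker_blue_mid','tin_a_mid']:
        for r in models.outline_of(c,q)[:2]:
            X=P[r['region']&(im['depth']>0)]; X=X[(X[:,1]<-.08)&(X[:,0]>.35)&(X[:,0]<.65)]
            if len(X)<5: continue
            t=X[X[:,2]>np.percentile(X[:,2],98)-.006]
            print(c,q,'out',round(r['confidence'],2),np.round(r['bbox']),len(X),'zmax',np.percentile(X[:,2],98),'top mean',t.mean(0),len(t),t.min(0),t.max(0))
        for r in models.tip_of(c,q)[:2]: print(c,q,'tip',round(r['confidence'],2),r['at'],atz(im,*r['at'],.058))
    hsv=cv2.cvtColor(im['pixels'],cv2.COLOR_RGB2HSV)
    for nm,m in [('bluetab',(hsv[...,0]>100)&(hsv[...,0]<125)&(hsv[...,1]>150)),('orange',(hsv[...,0]>5)&(hsv[...,0]<18)&(hsv[...,1]>190)&(hsv[...,2]>170))]:
        T=P[m&(P[...,2]>.13)&(P[...,2]<.18)&(P[...,1]<-.05)&(P[...,0]<.45)]
        if len(T): print(nm,len(T),T.min(0),T.max(0))
big=cv2.imread(f'pics/side{sys.argv[1]}.png')[130:310,180:420]; cv2.imwrite(f'pics/cr{sys.argv[1]}.png',cv2.resize(big,None,fx=3.3,fy=3.3,interpolation=cv2.INTER_CUBIC))
E
python3 f.py 3
```

```text
bluetab 96 [ 0.4   -0.328  0.137] [ 0.413 -0.281  0.174]
orange 82 [ 0.391 -0.451  0.13 ] [ 0.402 -0.404  0.172]
top pepper_jar_mid out 0.58 [323. 223. 116.  96.] 3376 zmax 0.16914526189663803 top mean [ 0.401 -0.364  0.18 ] 110 [ 0.352 -0.452  0.163] [ 0.415 -0.252  0.386]
top pepper_jar_mid out 0.33 [339. 225.  66.  58.] 2124 zmax 0.1666843236599928 top mean [ 0.405 -0.306  0.179] 60 [ 0.357 -0.33   0.161] [ 0.415 -0.281  0.38 ]
top pepper_jar_mid tip 0.61 [167.6, 178.4] [0.467 0.358 0.058]
top tin_a_mid tip 0.72 [296.3, 181.6] [ 0.687 -0.142  0.058]
bluetab 59 [ 0.401 -0.329  0.14 ] [ 0.413 -0.286  0.174]
orange 81 [ 0.392 -0.452  0.132] [ 0.405 -0.405  0.173]
```

jog_arm(
  plan="0 0 0 0.3 0 0 255;0 0 0 0 0 -3 0;0 0 0 0 0 -3.5 0;0 0 0 2 0 -3.5 0;0 0 0 4 0 -3.5 0;0 0 0 4 0 0 0;0 0 0 4 0 0 0;0 0 0 4 0 0 0;0 0 0 4 0 0 0;0 0 0 0 0 0 0",
)

```text
time_s: 15.18
position: [0.4195, -0.0521, 0.2657]
tool_rot: [[0.049, 0.999, 0.007], [0.999, -0.049, -0.004], [-0.004, 0.007, -1.0]]
ft_force: [-0.4, -0.1, 0.5]
grip_width: 0.0856
gripper_force: 0.0
```

```bash
python3 f.py 4
```

```text
side shaker_blue_mid out 0.69 [293. 207.  11.  23.] 226 zmax 0.11128073551029316 top mean [ 0.537 -0.151  0.109] 85 [ 0.515 -0.171  0.105] [ 0.557 -0.13   0.114]
side shaker_blue_mid tip 0.79 [290.1, 205.8] [ 0.538 -0.148  0.058]
bluetab 92 [ 0.399 -0.328  0.132] [ 0.412 -0.281  0.175]
orange 84 [ 0.392 -0.451  0.131] [ 0.4   -0.404  0.173]
top shaker_blue_mid out 0.51 [287. 209.  10.  26.] 192 zmax 0.11322558700098853 top mean [ 0.537 -0.153  0.11 ] 61 [ 0.517 -0.173  0.107] [ 0.557 -0.131  0.116]
top shaker_blue_mid tip 0.46 [289.0, 209.7] [ 0.55  -0.167  0.058]
bluetab 78 [ 0.401 -0.329  0.136] [ 0.412 -0.285  0.174]
orange 81 [ 0.393 -0.452  0.13 ] [ 0.406 -0.406  0.171]
```

View pics/cr4.png

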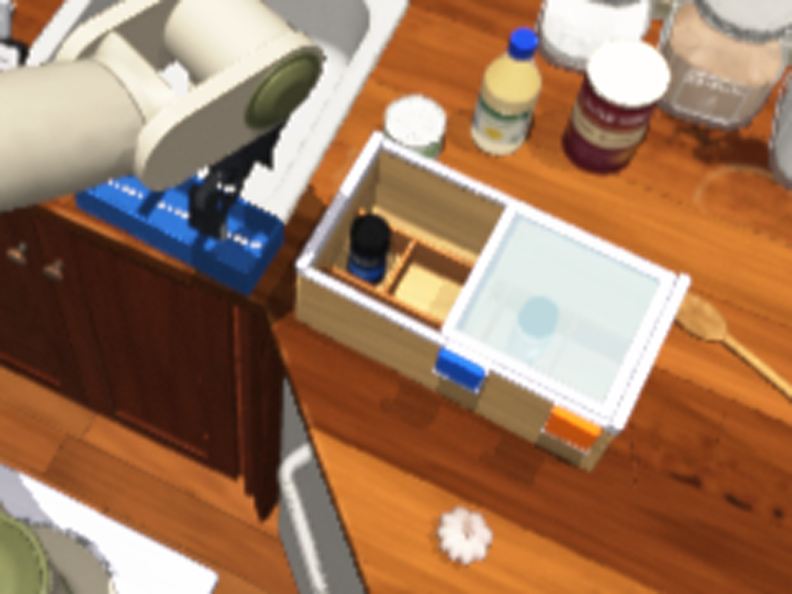

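The view shows the left compartment fully open, with the blue shaker in its outer cell at about (365,245) and the inner cell empty. The right compartment holds one jar at about (535,330). I'll take the shaker now.

jog_arm(
  plan="0 0 0 -2.34 3.04 0 0;0 0 0 -2.34 3.04 0 0;0 0 0 -2.34 3.04 0 0;0 0 0 -2.34 3.04 0 0;0 0 0 0 0 3 0;0 0 0 0 0 3 0;0 0 0 0 0 3 0;0 0 0 0 0 2 0;0 0 0 0 0 0 0;0 0 0 0 0 0 0",
)

```text
time_s: 16.72
position: [0.5365, -0.1587, 0.1547]
tool_rot: [[0.056, 0.998, 0.003], [0.998, -0.056, -0.004], [-0.004, 0.003, -1.0]]
ft_force: [-0.1, -0.1, -0.1]
grip_width: 0.0854
gripper_force: 0.0
```

jog_arm(
  plan="0 0 0 0.65 0 1 0;0 0 0 0 0 2.5 0;0 0 0 0 0 2.5 0;0 0 0 0 0 1.5 0;0 0 0 0 0 0.4 0;0 0 0 0 0 0 255;0 0 0 0 0 0 255;0 0 0 0 0 0 255;0 0 0 0 0 0 255;0 0 0 0 0 0 255",
  grip_force=40,
)

```text
time_s: 17.55
position: [0.538, -0.1531, 0.0775]
tool_rot: [[0.056, 0.998, 0.007], [0.998, -0.056, -0.006], [-0.006, 0.007, -1.0]]
ft_force: [0.5, 0.4, 6.8]
grip_width: 0.0447
gripper_force: 39.9
```

jog_arm(
  plan="0 0 0 0 0 0 255;0 0 0 0 0 0 255;0 0 0 0 0 -1 255;0 0 0 0 0 -2 255;0 0 0 0 0 -3 255;0 0 0 0 0 -3.5 255;0 0 0 0 0 -3.5 255;0 0 0 0 0 -1.5 255;0 0 0 0 0 0 255",
)

```text
time_s: 18.3
position: [0.5377, -0.1523, 0.2258]
tool_rot: [[0.056, 0.998, 0.011], [0.998, -0.056, -0.008], [-0.008, 0.012, -1.0]]
ft_force: [-0.6, -0.7, -1.5]
grip_width: 0.0448
gripper_force: 41.1
```

jog_arm(
  plan="0 0 0 2.2 -0.35 0 255;0 0 0 3.5 -0.56 0 255;0 0 0 3.5 -0.56 0 255;0 0 0 3.5 -0.56 0 255;0 0 0 3.5 -0.56 0 255;0 0 0 3.5 -0.56 0 255;0 0 0 3.5 -0.56 0 255;0 0 0 3.5 -0.56 0 255;0 0 0 2.6 -0.41 0 255;0 0 0 1.4 -0.22 0 255",
)

```text
time_s: 19.13
position: [0.5035, 0.1601, 0.2186]
tool_rot: [[0.053, 0.999, 0.002], [0.999, -0.053, -0.004], [-0.004, 0.002, -1.0]]
ft_force: [-0.1, 0.0, -1.5]
grip_width: 0.0452
gripper_force: 41.1
```

jog_arm(
  plan="0 0 0 0 0 2 255;0 0 0 0 0 3 255;0 0 0 0 0 3 255;0 0 0 0 0 2.5 255;0 0 0 0 0 1.5 255;0 0 0 0 0 0 255;0 0 0 0 0 0 255",
)

```text
time_s: 19.72
position: [0.5049, 0.1568, 0.0988]
tool_rot: [[0.056, 0.998, 0.002], [0.998, -0.056, -0.005], [-0.005, 0.002, -1.0]]
ft_force: [-0.0, -0.1, -0.5]
grip_width: 0.0448
gripper_force: 41.2
```

jog_arm(
  plan="0 0 0 0 0 1 255;0 0 0 0 0 0.8 255;0 0 0 0 0 0.3 255;0 0 0 0 0 0.1 255;0 0 0 0 0 0 255;0 0 0 0 0 0 255",
)

```text
time_s: 20.22
position: [0.5057, 0.1567, 0.0777]
tool_rot: [[0.056, 0.998, 0.005], [0.998, -0.056, -0.004], [-0.004, 0.005, -1.0]]
ft_force: [-0.3, -0.6, -1.2]
grip_width: 0.045
gripper_force: 41.2
```

jog_arm(
  plan="0 0 0 0 0 0 0;0 0 0 0 0 0 0;0 0 0 0 0 0 0;0 0 0 0 0 0 0;0 0 0 0 0 -2 0;0 0 0 0 0 -3.5 0;0 0 0 0 0 -3.5 0;0 0 0 0 0 -3.5 0;0 0 0 0 0 -3.5 0;0 0 0 0 0 -1.2 0",
)

```text
time_s: 21.05
position: [0.5058, 0.1577, 0.2545]
tool_rot: [[0.056, 0.998, 0.012], [0.998, -0.056, -0.004], [-0.003, 0.012, -1.0]]
ft_force: [-0.6, 0.3, 0.1]
grip_width: 0.0854
gripper_force: 0.0
```

jog_arm(
  plan="0 0 0 -3.7 -0.5 0 255;0 0 0 -3.7 -0.5 0 255;0 0 0 -3.7 -0.5 0 255;0 0 0 -3.7 -0.5 0 255;0 0 0 -3.7 -0.5 0 255;0 0 0 -3.7 -0.5 0 255;0 0 0 -3.7 -0.5 0 255;0 0 0 -3.7 -0.5 0 255;0 0 0 -3.7 -0.5 0 255;0 0 0 -3.7 -0.5 0 255",
)

```text
time_s: 21.88
position: [0.4333, -0.2108, 0.2508]
tool_rot: [[0.056, 0.998, 0.004], [0.998, -0.056, -0.005], [-0.004, 0.005, -1.0]]
ft_force: [0.6, -0.3, 0.9]
grip_width: -0.0001
gripper_force: 0.0
```

jog_arm(
  plan="0 0 0 -3.7 -0.5 0 255;0 0 0 -3.7 -0.5 0 255;0 0 0 -3.7 -0.5 0 255;0 0 0 -3.3 -0.43 0 255;0 0 0 0 0 0 255;0 0 0 0 0 0 255;0 0 0 0 0 0 255",
)

```text
time_s: 22.47
position: [0.4068, -0.3514, 0.251]
tool_rot: [[0.056, 0.998, 0.004], [0.998, -0.056, -0.004], [-0.004, 0.004, -1.0]]
ft_force: [0.7, 0.6, -0.3]
grip_width: -0.0003
gripper_force: 0.0
```

```bash
python3 f.py 5
```

```text
side pepper_jar_mid tip 0.63 [302.1, 174.4] [ 0.69  -0.132  0.058]
bluetab 92 [ 0.4   -0.326  0.135] [ 0.412 -0.282  0.176]
orange 81 [ 0.391 -0.451  0.13 ] [ 0.399 -0.404  0.173]
top tin_a_mid tip 0.46 [295.3, 180.2] [ 0.692 -0.135  0.058]
bluetab 8 [ 0.403 -0.329  0.138] [ 0.409 -0.303  0.173]
orange 81 [ 0.392 -0.452  0.132] [ 0.407 -0.405  0.176]
```

View pics/cr5.png

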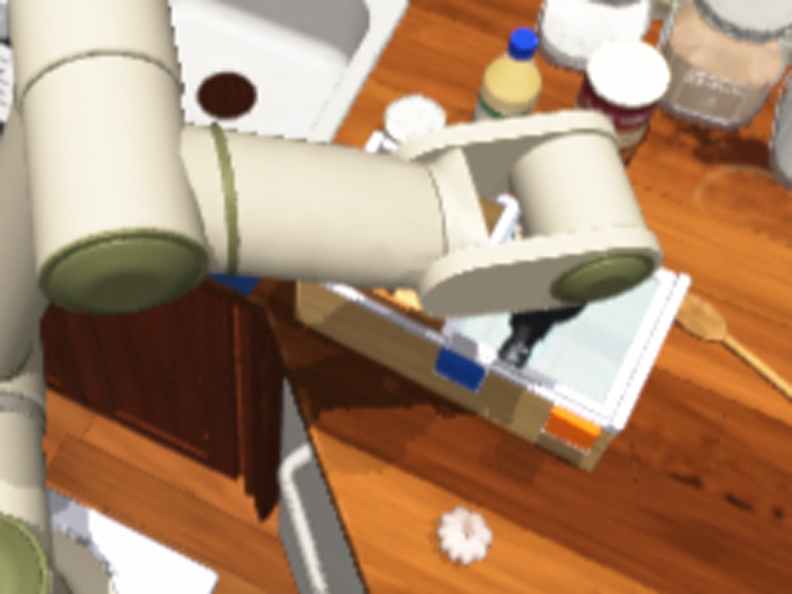

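The crop shows the arm over the case, with the gripper just behind the blue tab (460,370) and clear of the orange one (575,425). I'll lower and push the left door shut.

jog_arm(
  plan="0 0 0 0 0.1 3 255;0 0 0 0 0 3.5 255;0 0 0 0 0 3 255;0 0 0 0 0 1.7 255;0 0 0 0 0 0 255;0 0 0 0 0 0 255",
)

```text
time_s: 23.67
position: [0.4083, -0.3525, 0.1392]
tool_rot: [[0.056, 0.998, 0.003], [0.998, -0.056, -0.004], [-0.004, 0.004, -1.0]]
ft_force: [0.4, -0.2, 0.5]
grip_width: 0.0002
gripper_force: 0.0
```

jog_arm(
  plan="0 0 0 1.5 0 0 255;0 0 0 2.2 0 0 255;0 0 0 2.4 0 0 255;0 0 0 2.4 0 0 255;0 0 0 2.4 0 0 255;0 0 0 2.4 0 0 255;0 0 0 2.2 0 0 255;0 0 0 1.2 0 0 255;0 0 0 0.9 0 0 255;0 0 0 0 0 0 255",
)

```text
time_s: 24.5
position: [0.4188, -0.1767, 0.1396]
tool_rot: [[0.055, 0.998, 0.006], [0.998, -0.055, -0.007], [-0.007, 0.006, -1.0]]
ft_force: [0.8, -0.7, 0.5]
grip_width: -0.0
gripper_force: 0.0
```

jog_arm(
  plan="0 0 0 0.4 0 0 255;0 0 0 0 0 0 255;0 0 0 -1 0 0 255;0 0 0 0 0 -3 255;0 0 0 0 0 -3 255;0 0 0 -2 0 -2 255;0 0 0 -4 0 0 255;0 0 0 -4 0 0 255;0 0 0 -4 0 0 255;0 0 0 -4 0 0 255",
)

```text
time_s: 25.33
position: [0.4067, -0.3644, 0.2195]
tool_rot: [[0.056, 0.998, 0.005], [0.998, -0.056, -0.004], [-0.004, 0.005, -1.0]]
ft_force: [0.8, -0.5, -0.3]
grip_width: 0.0003
gripper_force: 0.0
```

jog_arm(
  plan="0 0 0 -4 -0.1 0 255;0 0 0 -4 -0.1 0 255;0 0 0 -3.2 0 0 255;0 0 0 0 0 0 255;0 0 0 0 0 2 255;0 0 0 0 0 2 255;0 0 0 0 0 0 255;0 0 0 0 0 0 255",
)

```text
time_s: 26.0
position: [0.3989, -0.4739, 0.1793]
tool_rot: [[0.056, 0.998, 0.003], [0.998, -0.056, -0.002], [-0.002, 0.003, -1.0]]
ft_force: [-0.8, 0.8, 0.4]
grip_width: 0.0001
gripper_force: 0.0
```

jog_arm(
  plan="0 0 0 -0.1 0.15 2 255;0 0 0 0 0 2.1 255;0 0 0 0 0 0 255",
)

```text
time_s: 26.25
position: [0.4003, -0.4743, 0.1366]
tool_rot: [[0.056, 0.998, 0.002], [0.998, -0.056, -0.001], [-0.0, 0.002, -1.0]]
ft_force: [-0.2, -0.4, -0.6]
grip_width: -0.0002
gripper_force: 0.0
```

jog_arm(
  plan="0 0 0 1.5 0 0 255;0 0 0 2.2 0 0 255;0 0 0 2.4 0 0 255;0 0 0 2.4 0 0 255;0 0 0 2.4 0 0 255;0 0 0 2.3 0 0 255;0 0 0 2.2 0 0 255;0 0 0 1.2 0 0 255;0 0 0 0.6 0 0 255;0 0 0 0 0 0 255",
)

```text
time_s: 27.08
position: [0.411, -0.3032, 0.1391]
tool_rot: [[0.055, 0.998, 0.005], [0.998, -0.055, -0.006], [-0.005, 0.005, -1.0]]
ft_force: [0.2, -0.5, 0.1]
grip_width: -0.0005
gripper_force: 0.0
```

jog_arm(
  plan="0 0 0 -0.4 0 0 255;0 0 0 0 0 -3 0;0 0 0 0 0 -3.5 0;0 0 0 2 0 -3.5 0;0 0 0 4 0 -2 0;0 0 0 4 0 0 0;0 0 0 4 0 0 0;0 0 0 4 0 0 0;0 0 0 4 0 0 0;0 0 0 4 0 0 0",
)

```text
time_s: 27.92
position: [0.4245, -0.0494, 0.2558]
tool_rot: [[0.058, 0.998, 0.004], [0.998, -0.058, -0.005], [-0.004, 0.005, -1.0]]
ft_force: [1.8, -0.5, 0.1]
grip_width: 0.0853
gripper_force: 0.0
```

```bash
python3 f.py 6; python3 -c "
from h import *
im=shot('side');P=cloud(im);C=P[(P[...,0]>.46)&(P[...,0]<.60)&(P[...,1]<-.31)&(P[...,1]>-.45)&(P[...,2]>.09)&(P[...,2]<.124)]
print(len(C),C.min(0),C.max(0),np.median(C,0));print(env.observe()['position'])"
```

```text
side pepper_jar_mid out 0.77 [342. 231.  16.  21.] 243 zmax 0.11497903529369614 top mean [ 0.525 -0.355  0.112] 75 [ 0.506 -0.375  0.109] [ 0.544 -0.337  0.117]
side pepper_jar_mid tip 0.73 [341.4, 229.6] [ 0.532 -0.357  0.058]
side tin_a_mid out 0.18 [323. 222.  40.  46.] 341 zmax 0.17083251030672233 top mean [ 0.409 -0.265  0.169] 47 [ 0.403 -0.289  0.165] [ 0.416 -0.242  0.174]
bluetab 78 [ 0.409 -0.163  0.136] [ 0.423 -0.118  0.173]
orange 74 [ 0.402 -0.289  0.131] [ 0.411 -0.242  0.173]
top pepper_jar_mid out 0.72 [332. 235.  19.  24.] 210 zmax 0.11702941267517325 top mean [ 0.525 -0.356  0.114] 62 [ 0.506 -0.372  0.111] [ 0.544 -0.337  0.118]
top pepper_jar_mid out 0.29 [297. 207.  67.  55.] 2209 zmax 0.16299011919101317 top mean [ 0.419 -0.143  0.167] 57 [ 0.411 -0.165  0.157] [ 0.602 -0.119  0.177]
top pepper_jar_mid tip 0.72 [332.0, 230.9] [ 0.535 -0.353  0.058]
top pepper_jar_mid tip 0.47 [270.2, 219.9] [ 0.476 -0.118  0.058]
top shaker_blue_mid tip 0.56 [215.8, 188.6] [0.511 0.147 0.058]
top shaker_blue_mid tip 0.43 [331.4, 233.7] [ 0.523 -0.355  0.058]
top tin_a_mid out 0.7 [332. 234.  18.  23.] 213 zmax 0.11701592701335328 top mean [ 0.525 -0.356  0.114] 61 [ 0.506 -0.372  0.111] [ 0.544 -0.339  0.118]
top tin_a_mid tip 0.52 [301.9, 236.3] [ 0.464 -0.257  0.058]
bluetab 51 [ 0.411 -0.163  0.141] [ 0.421 -0.117  0.177]
orange 16 [ 0.405 -0.289  0.164] [ 0.414 -0.246  0.173]
125 [ 0.50424625 -0.37534329  0.09062154] [ 0.54574173 -0.33493872  0.11778617] [ 0.51996072 -0.356039    0.10990229]
[ 0.42418117 -0.05030399  0.25545002]
```

View pics/cr6.png

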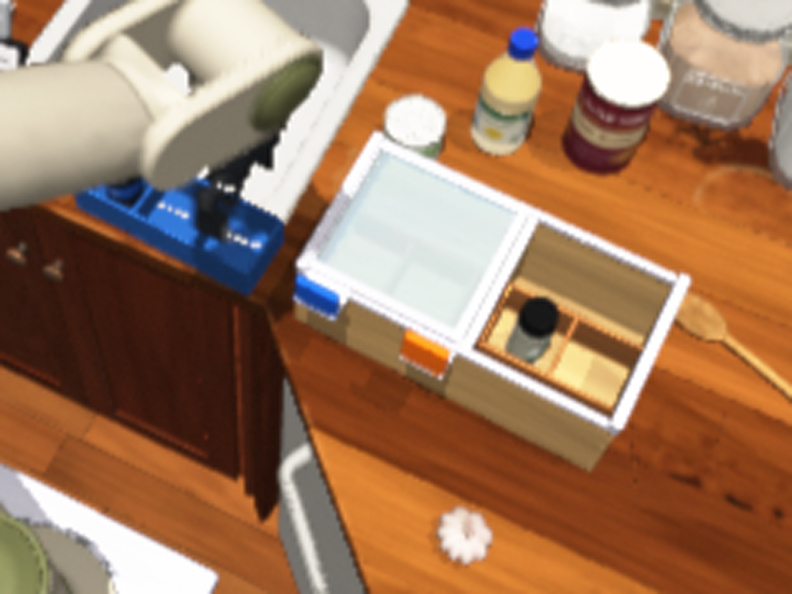

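The right compartment is open, with only the pepper jar in its inner cell at about (535,320). The left compartment is empty under its shut door, and there are no tins.

jog_arm(
  plan="0 0 0 -3.73 1.47 0 0;0 0 0 -3.73 1.47 0 0;0 0 0 -3.73 1.47 0 0;0 0 0 -3.73 1.47 0 0;0 0 0 -3.73 1.47 0 0;0 0 0 -3.73 1.47 0 0;0 0 0 -3.73 1.47 0 0;0 0 0 -3.73 1.47 0 0;0 0 0 0 0 0 0;0 0 0 0 0 0 0",
)

```text
time_s: 29.5
position: [0.5248, -0.3562, 0.2557]
tool_rot: [[0.058, 0.998, 0.003], [0.998, -0.058, -0.003], [-0.003, 0.003, -1.0]]
ft_force: [-0.5, 0.1, -0.1]
grip_width: 0.0854
gripper_force: 0.0
```

jog_arm(
  plan="0 0 0 0 0 3 0;0 0 0 0 0 3 0;0 0 0 0 0 2.5 0;0 0 0 0 0 0 0;0 0 0 0 0 0 0",
)

```text
time_s: 29.92
position: [0.5251, -0.3538, 0.1725]
tool_rot: [[0.055, 0.998, 0.003], [0.998, -0.055, -0.003], [-0.003, 0.003, -1.0]]
ft_force: [0.4, -0.2, 1.6]
grip_width: 0.0854
gripper_force: 0.0
```

jog_arm(
  plan="0 0 0 0 0 3 0;0 0 0 0 0 3 0;0 0 0 0 0 2.5 0;0 0 0 0 0 1 0;0 0 0 0 0 0 0;0 0 0 0 0 0 255;0 0 0 0 0 0 255;0 0 0 0 0 0 255;0 0 0 0 0 0 255;0 0 0 0 0 0 255",
)

```text
time_s: 30.75
position: [0.5262, -0.3559, 0.0791]
tool_rot: [[0.056, 0.998, 0.006], [0.998, -0.056, -0.007], [-0.006, 0.007, -1.0]]
ft_force: [0.2, 1.0, 6.3]
grip_width: 0.0401
gripper_force: 39.6
```

jog_arm(
  plan="0 0 0 0 0 0 255;0 0 0 0 0 0 255;0 0 0 0 0 -1 255;0 0 0 0 0 -2 255;0 0 0 0 0 -3 255;0 0 0 0 0 -3.5 255;0 0 0 0 0 -3.5 255;0 0 0 0 0 -2.5 255;0 0 0 0 0 -1.5 255;0 0 0 0 0 0 255",
)

```text
time_s: 31.58
position: [0.5256, -0.3551, 0.2521]
tool_rot: [[0.056, 0.998, 0.009], [0.998, -0.056, -0.01], [-0.009, 0.01, -1.0]]
ft_force: [0.3, -0.6, -1.4]
grip_width: 0.0401
gripper_force: 40.3
```

jog_arm(
  plan="0 0 0 2.2 -0.31 0 255;0 0 0 3.75 -0.53 0 255;0 0 0 3.75 -0.53 0 255;0 0 0 3.75 -0.53 0 255;0 0 0 3.75 -0.53 0 255;0 0 0 3.75 -0.53 0 255;0 0 0 3.75 -0.53 0 255;0 0 0 3.75 -0.53 0 255;0 0 0 3.75 -0.53 0 255;0 0 0 2.76 -0.39 0 255",
)

```text
time_s: 32.42
position: [0.4939, -0.0, 0.2448]
tool_rot: [[0.055, 0.998, 0.002], [0.998, -0.055, -0.004], [-0.003, 0.002, -1.0]]
ft_force: [0.9, -0.4, -0.6]
grip_width: 0.0401
gripper_force: 40.4
```

jog_arm(
  plan="0 0 0 0 0 2 255;0 0 0 0 0 3 255;0 0 0 0 0 3 255;0 0 0 0 0 3 255;0 0 0 0 0 2.5 255;0 0 0 0 0 1.3 255;0 0 0 0 0 0 255;0 0 0 0 0 0 255",
)

```text
time_s: 33.08
position: [0.4953, -0.0033, 0.0971]
tool_rot: [[0.056, 0.998, 0.002], [0.998, -0.056, -0.004], [-0.004, 0.002, -1.0]]
ft_force: [-0.3, -1.0, -0.3]
grip_width: 0.0403
gripper_force: 40.5
```

jog_arm(
  plan="0 0 0 0 0 1 255;0 0 0 0 0 0.7 255;0 0 0 0 0 0.3 255;0 0 0 0 0 0 255;0 0 0 0 0 0 255;0 0 0 0 0 0 0;0 0 0 0 0 0 0;0 0 0 0 0 0 0;0 0 0 0 0 0 0;0 0 0 0 0 0 0",
)

```text
time_s: 33.92
position: [0.4959, -0.0036, 0.0776]
tool_rot: [[0.056, 0.998, 0.004], [0.998, -0.056, -0.005], [-0.004, 0.004, -1.0]]
ft_force: [0.4, -1.0, -0.5]
grip_width: 0.0855
gripper_force: 0.0
```

jog_arm(
  plan="0 0 0 0 0 -2 0;0 0 0 0 0 -3.5 0;0 0 0 0 0 -3.5 0;0 0 0 0 0 -3.5 0;0 0 0 0 0 -3 0;0 0 0 -3.65 -1.15 0 255;0 0 0 -3.65 -1.15 0 255;0 0 0 -3.65 -1.15 0 255;0 0 0 -3.65 -1.15 0 255;0 0 0 -3.65 -1.15 0 255",
)

```text
time_s: 34.75
position: [0.4266, -0.1832, 0.2332]
tool_rot: [[0.056, 0.998, 0.004], [0.998, -0.056, -0.005], [-0.004, 0.004, -1.0]]
ft_force: [0.6, -0.9, 0.1]
grip_width: 0.0254
gripper_force: 0.0
```

jog_arm(
  plan="0 0 0 -3.65 -1.15 0 255;0 0 0 0 0 0 255;0 0 0 0 0 2.5 255;0 0 0 0 0 2.5 255;0 0 0 0 0 0 255;0 0 0 0 0 0 255",
)

```text
time_s: 35.25
position: [0.4141, -0.2175, 0.183]
tool_rot: [[0.056, 0.998, 0.002], [0.998, -0.056, -0.003], [-0.003, 0.003, -1.0]]
ft_force: [0.9, -0.3, -0.4]
grip_width: -0.0001
gripper_force: 0.0
```

jog_arm(
  plan="0 0 0 0 0 2.2 255;0 0 0 0 0 2.2 255;0 0 0 0 0 0 255",
)

```text
time_s: 35.5
position: [0.4139, -0.2172, 0.1378]
tool_rot: [[0.055, 0.998, 0.001], [0.998, -0.055, -0.002], [-0.002, 0.001, -1.0]]
ft_force: [-0.4, 0.5, -1.5]
grip_width: 0.0002
gripper_force: 0.0
```

jog_arm(
  plan="0 0 0 -1.5 0 0 255;0 0 0 -2.2 0 0 255;0 0 0 -2.4 0 0 255;0 0 0 -2.4 0 0 255;0 0 0 -2.4 0 0 255;0 0 0 -2.4 0 0 255;0 0 0 -2.3 0 0 255;0 0 0 -1.3 0 0 255;0 0 0 -0.8 0 0 255;0 0 0 0 0 0 255",
)

```text
time_s: 36.33
position: [0.405, -0.3937, 0.1415]
tool_rot: [[0.056, 0.998, 0.005], [0.998, -0.056, -0.001], [-0.001, 0.005, -1.0]]
ft_force: [-0.1, 6.6, 4.9]
grip_width: -0.0
gripper_force: 3.0
```

At the stop (6.6 N). I'll back off, lift and move clear to check.

jog_arm(
  plan="0 0 0 1 0 0 255;0 0 0 0 0 -3 255;0 0 0 0 0 -3.5 255;0 0 0 0 0 -3.5 255;0 0 0 0 0 -3.5 255;0 0 0 -4 0 0 255;0 0 0 -4 0 0 255;0 0 0 -4 0 0 255;0 0 0 -3 0 0 255;0 0 0 0 0 0 255",
)

```text
time_s: 37.17
position: [0.3951, -0.5377, 0.2745]
tool_rot: [[0.059, 0.998, 0.003], [0.998, -0.059, -0.005], [-0.005, 0.003, -1.0]]
ft_force: [0.7, 0.7, -0.8]
grip_width: 0.0001
gripper_force: 0.0
```

```bash
python3 f.py 7; python3 e.py | grep -i plane; python3 - <<'E'
import cv2
a=cv2.imread('pics/side7.png')[110:300,130:400];cv2.imwrite('pics/fin.png',cv2.resize(a,None,fx=2.9,fy=2.9,interpolation=cv2.INTER_CUBIC))
E
```

```text
side shaker_blue_mid tip 0.55 [218.1, 184.5] [0.498 0.144 0.058]
top shaker_blue_mid tip 0.5 [214.9, 188.4] [0.51  0.151 0.058]
top tin_a_mid out 0.44 [324. 224.  71.  94.] 1597 zmax 0.16929843906308237 top mean [ 0.4   -0.429  0.17 ] 53 [ 0.395 -0.453  0.164] [ 0.408 -0.406  0.179]
plane yaw 0.483198800393431 lean 18.18543034932455
plane yaw 0.02073281616037953 lean 18.91999793825391
```

View pics/fin.png

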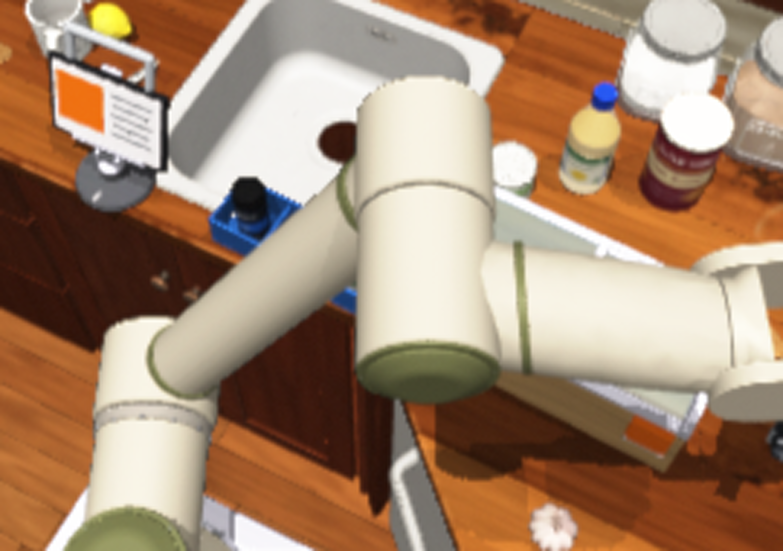

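The shaker stands upright in the left pocket (245,205), the tablet faces the front, and the orange tab is at its shut place. The arm hides the pepper jar and the left door, so I'll move it to check them.

jog_arm(
  plan="0 0 0 0 0 -3.5 255;0 0 0 0 0 -3.5 255;0 0 0 3.83 0.26 0 255;0 0 0 3.83 0.26 0 255;0 0 0 3.83 0.26 0 255;0 0 0 3.83 0.26 0 255;0 0 0 3.83 0.26 0 255;0 0 0 3.83 0.26 0 255;0 0 0 3.83 0.26 0 255;0 0 0 3.83 0.26 0 255",
)

```text
time_s: 38.8
position: [0.4336, -0.2271, 0.3444]
tool_rot: [[0.056, 0.998, 0.004], [0.998, -0.056, -0.005], [-0.004, 0.004, -1.0]]
ft_force: [0.3, -0.3, 0.3]
grip_width: 0.0001
gripper_force: 0.0
```

jog_arm(
  plan="0 0 0 3.83 0.26 0 255;0 0 0 3.83 0.26 0 255;0 0 0 3.83 0.26 0 255;0 0 0 3.83 0.26 0 255;0 0 0 3.83 0.26 0 255;0 0 0 3.83 0.26 0 255;0 0 0 3.83 0.26 0 255;0 0 0 3.83 0.26 0 255;0 0 0 3.83 0.26 0 255;0 0 0 3.83 0.26 0 255",
)

```text
time_s: 39.63
position: [0.481, 0.154, 0.343]
tool_rot: [[0.056, 0.998, 0.004], [0.998, -0.056, -0.004], [-0.004, 0.005, -1.0]]
ft_force: [1.3, 0.2, 0.2]
grip_width: 0.0002
gripper_force: 0.0
```

jog_arm(
  plan="0 0 0 3.83 0.26 0 255;0 0 0 3.83 0.26 0 255;0 0 0 3.83 0.26 0 255;0 0 0 3.83 0.26 0 255;0 0 0 0 0 0 255;0 0 0 0 0 0 255",
)

```text
time_s: 40.13
position: [0.5, 0.3059, 0.3414]
tool_rot: [[0.053, 0.999, 0.003], [0.999, -0.053, -0.005], [-0.005, 0.003, -1.0]]
ft_force: [-0.4, -1.1, 0.7]
grip_width: -0.0002
gripper_force: 0.0
```

```bash
python3 f.py 8; python3 - <<'E'
from h import *
a=cv2.imread('pics/side8.png')[110:300,130:400];cv2.imwrite('pics/fin2.png',cv2.resize(a,None,fx=2.9,fy=2.9,interpolation=cv2.INTER_CUBIC))
im=shot('side');P=cloud(im)
for y0 in(-.003,.157):
    C=P[(abs(P[...,0]-.5)<.05)&(abs(P[...,1]-y0)<.04)&(P[...,2]>.09)&(P[...,2]<.125)];print(len(C),C.min(0),C.max(0),np.median(C[:,2]))
E
```

```text
side shaker_blue_mid tip 0.79 [216.4, 177.1] [0.526 0.168 0.058]
side shaker_blue_mid tip 0.32 [304.9, 171.2] [ 0.709 -0.136  0.058]
bluetab 78 [ 0.409 -0.164  0.136] [ 0.425 -0.118  0.173]
orange 88 [ 0.392 -0.454  0.132] [ 0.405 -0.406  0.172]
top pepper_jar_mid tip 0.64 [246.2, 203.6] [0.501 0.001 0.058]
top shaker_blue_mid out 0.39 [343. 232.  62.  73.] 2321 zmax 0.16512357936759628 top mean [ 0.399 -0.429  0.169] 60 [ 0.394 -0.453  0.159] [ 0.406 -0.406  0.176]
top shaker_blue_mid tip 0.48 [214.4, 186.0] [0.52  0.159 0.058]
top shaker_blue_mid tip 0.47 [316.2, 232.9] [ 0.501 -0.301  0.058]
bluetab 41 [ 0.41  -0.163  0.146] [ 0.425 -0.12   0.175]
orange 70 [ 0.393 -0.453  0.134] [ 0.405 -0.41   0.174]
108 [ 0.47525739 -0.02477957  0.09001167] [0.51435956 0.01533123 0.11550529] 0.10932165480687184
112 [0.4835401  0.13488573 0.09061624] [0.52732175 0.17901608 0.11491147] 0.10664994403062544
```

View pics/fin2.png

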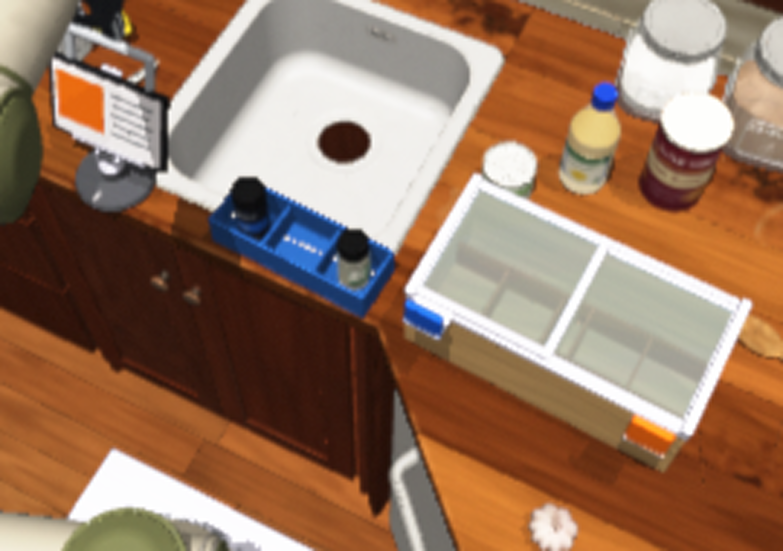

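Both jars stand upright in the tray at (245,205) and (350,260), and the case is empty. Its doors are shut: the tabs are 0.290 m apart, as they should be. The tablet is square, leaning about 19 degrees.

```bash
python3 -c "
from rig import job
print(job.close_job())"
```

```text
the job is handed in; nothing more can be done
None
```

The job is handed in, with no verdict returned: the shaker and the pepper jar (no tins were in the case) stand upright in the tray, both doors are shut, and the tablet is square to the front edge, leaning back about 19 degrees.

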